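# Exercise the gas cock with its key

### The arm

A 7-joint arm with a two-finger parallel gripper is mounted at the origin on the work surface. World frame = base frame: x ahead of the robot, y to its left, z up, the work surface at z = 0. Lengths are in mm, angles in rad, forces in N, time in s.
With the tool pointing down it reaches from about 425 to 875 mm from the base axis. Payload 8.4 kg.
Tool frame: the origin (TCP) lies at the very end of the fingers, on their centre line; the grasp point (between the pads) lies 19 mm behind it; y points along the fingers, z is the direction in which the jaws open and shut, and the axes are right-handed (so a half turn about y gives the same grasp; the last joint's range is limited). The gripper opens to 87 mm and grips with 3 to 60 N. Pads are 19 mm wide; open, the fingers measure 117 mm over their backs; the gripper's body (75 mm by 190 mm) begins 51 mm behind the grasp point.
Start: joints at [-1.441, 0.333, 0.04, 1.465, -0.013, 1.343, -0.059], TCP at [147.429, 633.031, 222.546] pointing down, gripper open.
Joint ranges: [-2.58, 2.58], [-0.38, 2.09], [-1.3, 1.39], [0.25, 2.4], [-1.5, 4.64], [0.08, 2.09], [-2.65, 2.65]. Speed limits (rad/s): [2.22, 2.22, 2.79, 2.79, 3.14, 3.14, 3.14].

### API

Orientations are given as [roll, pitch, yaw] about the fixed x, y, z axes, in that order (R = Rz(yaw) Ry(pitch) Rx(roll)).
In Python, from bench import state, camera, sign_off, look_for, spot_point gives the robot as it stands.
- The arm moves only by the tool arm_command, never from a script. Its arguments are lists of equal length, an entry for each row: "angular": the turn, a rotation vector about the tool's x, y, z in units of 5 degrees (1.0 is 5 degrees), a list of three; "linear": the shift along the tool's x, y, z in units of 60 mm (1.0 is 60 mm), a list of three; "claw": the finger opening in mm, from 0 to 87. A call has exactly 10 rows; each row shifts and turns the pose as measured when the row begins, along the tool's axes as they then stand; what a row does not reach is not made up. A row lasts 1/8 s, in which the tool goes at most 62.5 mm and 10.7 degrees, less where a joint would pass 70% of its speed; a pose out of reach is approached as far as the arm can. A call is refused whole if a number of a shift passes 1 or a number of a turn 1, either way. A call with a gripper value outside its range is refused whole. The fingers move at their own pace and stop on an object; the grip force is fixed at half the most. Time passes only in rows, so rows that do not move let the fingers close, or fill a call up. It gives the time, the measured TCP pose, the force and the opening at its end, in the units of the state.
- state(): the state, without advancing time (a new reading comes with each control period).
- camera(name): name is "scene" or "top" or "wrist"; returns a dict with "image" (480x640x3 uint8, blue, green, red), "mtx" (3x3 intrinsics, pixels), "position" and "attitude" of the camera in the world; the wrist camera has in their place "tool_from_camera" (4x4, takes a point from camera to tool coordinates, whose origin is the TCP and whose axes are the tool frame's). Camera axes: x right, y down, z forward; pixel columns grow to the right and rows downward; lengths in mm; the calibration is good to about 2 mm. The wrist camera is an equidistant fisheye: a pixel r from the principal point sees the ray r / f radians off the axis. A picture is of the moment at which its call begins: read the wrist's pose just before it. There is no depth.
- sign_off(): hands the job in, once; it reports no verdict.
Trained networks look in the newest picture that a camera, given by its name, has taken for a name from the list of things; names that differ only in an ending like _2 or _b are one class to them, and where a whole thing is asked for, a point or a joint stands for the part that bears it (a point fixed in the world has none). Each returns a list of dicts, best first, with "p" (0 to 1); they miss things now and then, are a little off and sometimes report something else, mostly with a low value. They report only what shows in the picture. A call takes as long as a camera call. They do not tell look-alikes from the thing itself.
- look_for(thing, camera): "centre" ([x, y, z] in mm, in world coordinates, good to about 4 mm: the middle of the surface that is visible of it).
- spot_point(thing, camera): "centre" ([x, y, z] in mm, in world coordinates, good to about 4 mm: a listed point, or the origin of a listed thing).
The state is a dict: "clock": time; "joints": joint angles; "qd": joint speeds; "effort": joint torques, N m; "eef_pos": TCP position; "ee_rot": TCP orientation; "force": force on the tool from outside, world axes, zero at the start; "ft_torque": the same for the moment, N m; "opening": finger opening in mm.
Only numpy, scipy, OpenCV 4.12 (cv2) and the standard library are available. Lean on these libraries where they do the work, as an engineer would, in place of code of your own. Each camera call takes 0.05 s, during which the arm holds its last target. There are 200 camera calls.

### The job

Do the weekly check of the slotted gas cock on the ledge: take the key with the straight T-bar handle out of its holder, push it fully into the cock's slot and turn it clockwise (seen from above) to its stop. Then turn it back fully home, draw it out and stand it back, fully down, in the holder it came from.

Things in the scene. Friction and masses are not known exactly. Their poses are not given: they have to be found in the camera images.
- key_mid (a point): Centre of the steel T-bar key's handle: bar 70 (x) x 14 (y) x 24 mm high; grasp across y. Key stands blade down in its holder. Below this point: stem dia 14 mm; collar dia 56 mm, 39 to 44 mm down; flat blade 44 (x) x 8 mm (y), 44 to 76 mm down, tip narrowed to 36 x 4. Seated, the collar rests on top: this point 44 mm over the mouth. 0.25 kg. Key with round disc handle: not wanted.
- holder_mouth (a point): Centre of the well's mouth in the top of the T-bar key's holder, a fixed white plastic block 92 (x) x 66 (y) x 45 mm high, z up. The well is a straight slot 56 mm (x) by 18 mm (y) with bevelled edges, as deep as the block. A like block with a square well holds the other key.
- lock_mouth (a point): Mouth centre, level with the top of the slotted gas cock: fixed round brass housing, dia 100, 50 mm high, pipe stubs along x. Round steel plug in it, dia 72 mm, slot 58 x 15 mm (bevelled to 26 at the top), 38 mm deep; it turns about the vertical through this point. Axes fixed to the housing: at home the slot lies along x; z up. The like cock with a square socket is not wanted.
- plug (a joint): Turn of the slotted plug, rad: 0 at home (start), growing clockwise seen from above; hard stops at 0 and 1.1 rad (63 degrees). Stiff to 0.12 N m, stays where left. The key has about 9 degrees of play each way in the slot, so it must turn that much farther than the plug, both ways.
Not all that is in view belongs to the job. What is shaped like the part that bears key_mid but orange is not meant.

How it is judged:
By the outcome, as a careful person would: the job done as asked, in the order asked, and still so for the second after the job is handed in, with the robot touching nothing.
It also fails if it takes over 64 s, if anything falls off the work surface, if the arm or the gripper's body presses on something with over 40 N, if the wrist force passes 120 N, or if a joint passes its speed limit or range.

## Working session

There is one attempt and no reset: what is moved stays moved. The work goes in short steps, Python scripts to look and compute and a tool call to move; the robot and the scene stay as the last step left them, time stands still between calls to the robot, and variables do not carry over. Pictures are saved under pics/ and viewed, about 8 in all and at most 12, crops included, and the job is handed in when it is done.

Besides the shell and the picture viewer there is one more tool, called after ">>>" as name(argument=value, ...) on one line, values as JSON. arm_command: Moves the arm, as the interface text tells. Its arguments: {"type":"object","properties":{"angular":{"type":"array"},"linear":{"type":"array"},"claw":{"type":"array"}},"required":["angular","linear","claw"]}

```bash
mkdir -p pics; ls; python3 - <<'E'
from bench import *
import cv2
s=state();print(s)
for n in("scene","top"):
    c=camera(n);cv2.imwrite(f"pics/{n}1.png",c["image"]);print(n,c["position"],c["attitude"],c["mtx"])
    for t in("key_mid","holder_mouth","lock_mouth"):
        print(t,[(round(d["p"],2),[round(v) for v in d["centre"]]) for d in spot_point(t,n)])
E
```

```text
pics
{'clock': 0.0, 'joints': array([-1.44115734,  0.33389992,  0.03989049,  1.46626518, -0.01339673,
        1.34328574, -0.05851516]), 'qd': array([ 0.00131568, -0.00024525,  0.0013075 , -0.00161296, -0.00025437,
       -0.00032419,  0.00072952]), 'effort': array([ 1.17079657e-03, -6.56343341e+01,  1.33584525e+00, -4.03798592e+01,
       -5.97210461e-02,  4.47400706e-02,  1.69215086e-04]), 'eef_pos': array([147.38542359, 632.59591015, 221.66958025]), 'ee_rot': array([-1.57238416e+00, -1.16611812e-04, -2.28886236e-01]), 'force': array([-0.65895938,  0.13671975, -0.36378998]), 'ft_torque': array([-0.01297833,  0.03624784,  0.01919316]), 'opening': 86.98742037146198}
scene [ 820.32076269 -455.52502287  740.27436862] [-2.40803962  0.00388642  0.63782364] [[439.06123317   0.         323.32697806]
 [  0.         439.06123317 243.64147276]
 [  0.           0.           1.        ]]
key_mid [(0.97, [519, 104, 90]), (0.84, [624, 193, 76]), (0.84, [330, 197, 76]), (0.82, [442, 367, 75])]
holder_mouth [(0.91, [518, 107, 40]), (0.59, [519, 106, 89])]
lock_mouth [(0.91, [586, -281, 50])]
top [ 418.83049304   42.03290816 1044.87012197] [-3.07306433 -0.00913205 -1.56453357] [[501.34193781   0.         318.23836218]
 [  0.         501.34193781 236.25110071]
 [  0.           0.           1.        ]]
key_mid [(0.94, [329, 197, 75]), (0.89, [437, 364, 73]), (0.79, [627, 197, 79]), (0.62, [518, 110, 90])]
holder_mouth [(0.62, [518, 104, 41])]
lock_mouth [(0.67, [588, -276, 49])]
```

View pics/scene1.png

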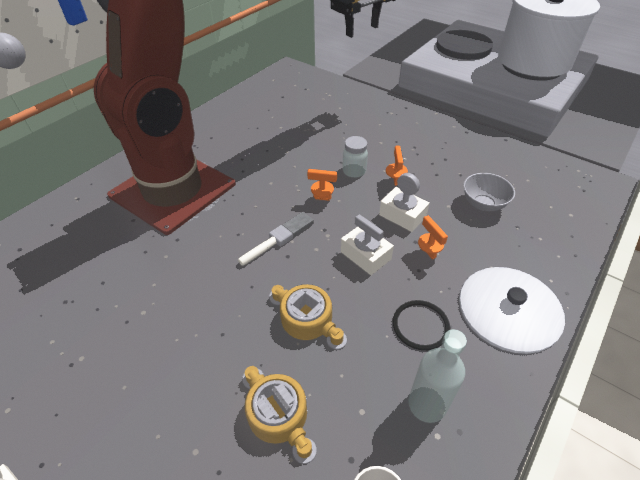

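View pics/top1.png

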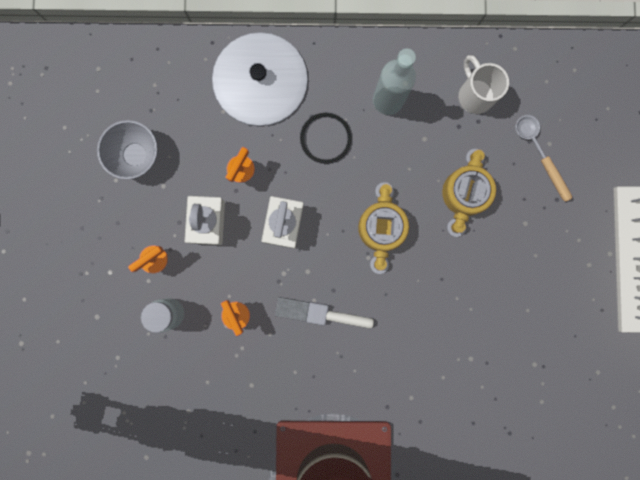

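Candidates in the scene picture:
- Steel T-bar key, scene (369,230), top (282,220): this is the one I want.
- Disc key at scene (408,188): not wanted.
- Orange look-alikes at scene (322,180), (398,165) and (432,235): not meant.
- Cocks: the slotted one at scene (277,405), top (470,190) is wanted. The square-socket one at scene (305,308) is not.

I'm moving over the key for a close check.

>>> arm_command(angular=[[0,0,0],[0,0,0],[0,0,0],[0,0,0],[0,0,0],[0,0,0],[0,0,0],[0,0,0],[0,0,0],[0,0,0]], linear=[[0.5,0,-0.43],[0.5,0,-0.43],[0.5,0,-0.43],[0.5,0,-0.43],[0.5,0,-0.43],[0.5,0,-0.43],[0.5,0,-0.43],[0.5,0,-0.43],[0.5,0,-0.43],[0.5,0,-0.43]], claw=[87,87,87,87,87,87,87,87,87,87])

```text
clock: 1.65
eef_pos: [386.1, 306.3, 222.4]
ee_rot: [-1.568, 0.001, -0.223]
force: [0.5, 0.1, -0.1]
opening: 87.1
```

```bash
cat > h.py <<'E'
from bench import *
import numpy as np
from scipy.spatial.transform import Rotation as R
def pose():
    s=state(); return np.array(s["eef_pos"]),R.from_euler("xyz",s["ee_rot"]).as_matrix(),s
def to(p,yaw=None):
    "units to go to p (mm) & yaw deg (angular y)"
    x,M,s=pose(); d=M.T@(np.array(p)-x)/60
    print("t",round(s["clock"],2),"pos",x.round(1),"rpy",np.degrees(s["ee_rot"]).round(2),"F",s["force"].round(1),"open",round(s["opening"],1))
    print("lin",d.round(2))
    if yaw is not None:
        T=R.from_euler("xyz",[-90,0,yaw],degrees=True).as_matrix()
        print("ang",(np.degrees(R.from_matrix(M.T@T).as_rotvec())/5).round(2))
def corners_world(c,px,z,xM=None):
    "pixels -> world on plane z"
    px=np.atleast_2d(np.array(px,float)); K=c["mtx"]
    n=(px-K[:2,2])/[K[0,0],K[1,1]]
    if "tool_from_camera" in c:
        r=np.linalg.norm(n,axis=1,keepdims=True); d=np.c_[np.sin(r)*n/np.maximum(r,1e-9),np.cos(r)]
        x,M=xM; T=c["tool_from_camera"]; o=x+M@T[:3,3]; d=d@(M@T[:3,:3]).T
    else:
        o=np.array(c["position"]); d=np.c_[n,np.ones(len(n))]@R.from_euler("xyz",c["attitude"]).as_matrix().T
    return o+d*((z-o[2])/d[:,2:])
E
python3 -c "
from h import *
to([518,107,250],-9.5);print(state()['joints'].round(2))
c=camera('top')
s=corners_world(c,[[476,158],[458,228]],25);print(s.round())
s=corners_world(c,[[271,198],[264,240]],45);print(s.round())
"
```

```text
t 1.65 pos [386.1 306.3 222.4] rpy [-8.984e+01  3.000e-02 -1.279e+01] F [ 0.5  0.1 -0.1] open 87.1
lin [ 2.88 -0.47 -2.75]
ang [-0.03 -0.66 -0.  ]
[-1.05  0.    0.29  1.85 -0.    1.29  0.59]
[[ 653. -292.   25.]
 [ 508. -253.   25.]]
[[564. 129.  45.]
 [479. 142.  45.]]
```

>>> arm_command(angular=[[0,-0.66,0],[0,0,0],[0,0,0],[0,0,0],[0,0,0],[0,0,0],[0,0,0],[0,0,0],[0,0,0],[0,0,0]], linear=[[0.35,-0.1,-0.35],[0.35,-0.1,-0.35],[0.35,-0.1,-0.35],[0.35,-0.1,-0.35],[0.35,-0.1,-0.35],[0.35,0,-0.35],[0.35,0,-0.35],[0.3,0,-0.35],[0.0,0,0.0],[0,0,0]], claw=[87,87,87,87,87,87,87,87,87,87])

```text
clock: 2.95
eef_pos: [526.4, 100.6, 254.9]
ee_rot: [-1.566, -0.003, -0.172]
force: [0.5, -0.2, -0.1]
opening: 87.4
```

```bash
python3 - <<'E'
from h import *
import cv2,pickle
x,M,s=pose(); c=camera("wrist"); cv2.imwrite("pics/w1.png",c["image"]); pickle.dump((x,M,c),open("w1.pkl","wb"))
to([518,107,250],-9.5); print(c["mtx"],c["tool_from_camera"].round(2))
for t in("key_mid","holder_mouth"):
  print(t,[(round(d["p"],2),np.round(d["centre"],1)) for d in spot_point(t,"wrist")])
E
```

```text
t 3.0 pos [526.4 100.5 254.9] rpy [-89.73  -0.2   -9.84] F [-0.5 -0.9 -1. ] open 87.1
lin [-0.16  0.08  0.08]
ang [-0.05 -0.07  0.04]
[[371.64829954   0.         316.79453976]
 [  0.         371.64829954 244.22235557]
 [  0.           0.           1.        ]] [[   0.      0.96    0.3   -81.18]
 [  -0.     -0.3     0.96 -161.53]
 [   1.     -0.      0.     -0.52]
 [   0.      0.      0.      1.  ]]
key_mid [(0.91, array([623.8, 195.6,  76.3])), (0.87, array([440.1, 368.8,  78.5])), (0.84, array([518.9, 105.1,  90.1]))]
holder_mouth []
```

View pics/w1.png

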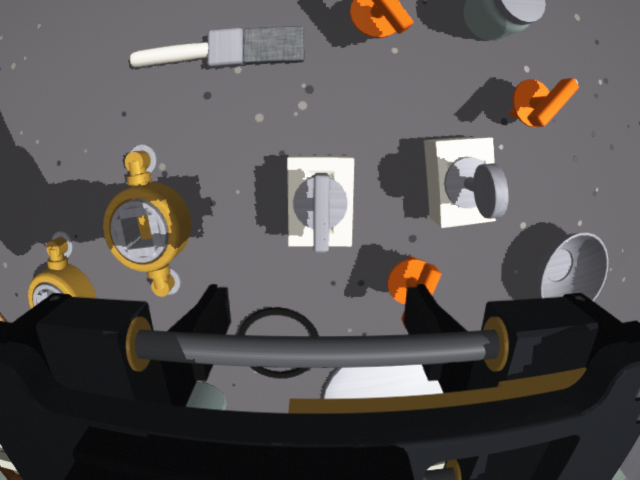

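The T-bar key shows at wrist pixel (321,213) in its white holder (about 288..353 × 157..246). It's clearly steel with a straight bar, and the disc key is at (490,190). Next is a close crop for exact corners.

```bash
python3 - <<'E'
import cv2
i=cv2.imread("pics/w1.png")[145:260,270:375]; cv2.imwrite("pics/w1c.png",cv2.resize(i,None,fx=5,fy=5,interpolation=cv2.INTER_CUBIC))
E
```

```text
(no output)
```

View pics/w1c.png

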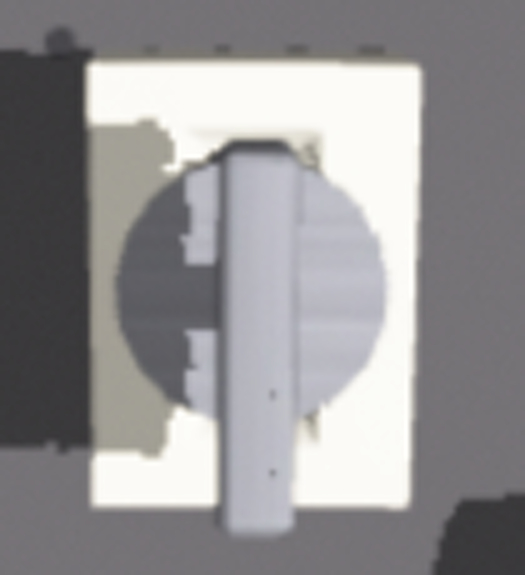

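```bash
python3 - <<'E'
from h import *
import pickle
x,M,c=pickle.load(open("w1.pkl","rb"))
f=lambda p:np.array(p)/5+[269.6,144.6]
def show(n,p,z):
    w=corners_world(c,f(p),z,(x,M)); m=w.mean(0)
    a=(w[2]+w[3]-w[0]-w[1])/2; b=(w[1]+w[2]-w[0]-w[3])/2
    print(n,"mid",m.round(1),"L",np.linalg.norm(a).round(1),"W",np.linalg.norm(b).round(1),"yaw",np.degrees(np.arctan2(a[1],a[0])).round(1),np.degrees(np.arctan2(-b[0],b[1])).round(1))
show("block",[(88,62),(421,62),(412,507),(92,507)],45)
show("bar",[(224,150),(297,150),(294,535),(222,535)],101)
to([519,106,70],-9)
E
```

```text
block mid [517.6 106.4  45. ] L 92.9 W 66.8 yaw -10.1 -9.9
bar mid [517.  106.7 101. ] L 68.9 W 12.6 yaw -10.1 -9.9
t 3.1 pos [526.3 100.8 255. ] rpy [-89.72  -0.2   -9.8 ] F [-0.3  1.  -0.8] open 87.1
lin [-0.15  3.08  0.05]
ang [-0.05 -0.16  0.04]
```

>>> arm_command(angular=[[-0.05,0.04,0.04],[0,0,0],[0,0,0],[0,0,0],[0,0,0],[0,0,0],[0,0,0],[0,0,0],[0,0,0],[0,0,0]], linear=[[-0.16,0.2,0.07],[0,0.4,0],[0,0.4,0],[0,0.4,0],[0,0.4,0],[0,0.4,0],[0,0.4,0],[0,0.3,0],[0,0.18,0],[0,0,0]], claw=[87,87,87,87,87,87,87,87,87,87])

```text
clock: 4.35
eef_pos: [507.0, 116.2, 58.2]
ee_rot: [-1.571, 0.008, -0.164]
force: [0.2, 0.2, -0.3]
opening: 87.4
```

```bash
python3 -c "
from h import *
to([517.3,106.5,70],-10)"
```

```text
t 4.35 pos [507.  116.2  58.2] rpy [-90.03   0.46  -9.39] F [ 0.2  0.2 -0.3] open 87.4
lin [ 0.19 -0.2  -0.13]
ang [ 0.01  0.12 -0.09]
```

>>> arm_command(angular=[[0,0.1,-0.08],[0,0,0],[0,0,0],[0,0,0],[0,0,0],[0,0,0],[0,0,0],[0,0,0],[0,0,0],[0,0,0]], linear=[[0.06,-0.06,-0.04],[0.06,-0.07,-0.05],[0.06,-0.06,-0.04],[0,0,0],[0,0,0],[0,0,0],[0,0,0],[0,0,0],[0,0,0],[0,0,0]], claw=[87,87,87,87,87,87,87,87,87,87])

```text
clock: 5.6
eef_pos: [518.1, 106.6, 72.4]
ee_rot: [-1.569, -0.002, -0.173]
force: [0.1, 0.0, 0.2]
opening: 87.1
```

```bash
python3 -c "
from h import *
to([517.3,106.5,70],-10)"
```

```text
t 5.6 pos [518.1 106.6  72.4] rpy [-89.91  -0.11  -9.93] F [0.1 0.  0.2] open 87.1
lin [-0.01  0.04 -0.  ]
ang [-0.02  0.01  0.02]
```

>>> arm_command(angular=[[-0.02,0.01,0.02],[0,0,0],[0,0,0],[0,0,0],[0,0,0],[0,0,0],[0,0,0],[0,0,0],[0,0,0],[0,0,0]], linear=[[-0.01,0.03,0],[0,0,0],[0,0,0],[0,0,0],[0,0,0],[0,0,0],[0,0,0],[0,0,0],[0,0,0],[0,0,0]], claw=[40,8,8,8,8,8,8,8,8,8])

```text
clock: 6.85
eef_pos: [517.5, 106.7, 70.5]
ee_rot: [-1.571, -0.0, -0.174]
force: [-0.0, 0.8, -0.3]
opening: 13.5
```

```bash
python3 -c "
from h import *
to([517.3,106.5,180],-10);print(state()['ft_torque'])"
```

```text
t 6.85 pos [517.5 106.7  70.5] rpy [-9.002e+01 -1.000e-02 -9.990e+00] F [-0.   0.8 -0.3] open 13.5
lin [-0.   -1.83 -0.  ]
ang [0. 0. 0.]
[ 0.00617896 -0.05002579 -0.05758977]
```

>>> arm_command(angular=[[0,0,0],[0,0,0],[0,0,0],[0,0,0],[0,0,0],[0,0,0],[0,0,0],[0,0,0],[0,0,0],[0,0,0]], linear=[[0,-0.1,0],[0,-0.15,0],[0,-0.2,0],[0,-0.25,0],[0,-0.3,0],[0,-0.3,0],[0,-0.3,0],[0,-0.1,0],[0,0,0],[0,0,0]], claw=[8,8,8,8,8,8,8,8,8,8])

```text
clock: 8.1
eef_pos: [517.5, 106.4, 180.7]
ee_rot: [-1.57, -0.002, -0.175]
force: [0.3, 0.0, -1.7]
opening: 14.3
```

```bash
python3 -c "
from h import *
to([587,-278,180],-14.5);print(state()['joints'].round(2))"
```

```text
t 8.1 pos [517.5 106.4 180.7] rpy [-89.93  -0.1  -10.03] F [ 0.3  0.  -1.7] open 14.3
lin [ 2.26  0.01 -6.11]
ang [-0.01  0.89  0.02]
[-0.79  0.11  0.55  1.84 -0.06  1.2   1.17]
```

>>> arm_command(angular=[[0,0,0],[0,0,0],[0,0,0],[0,0,0],[0,0,0],[0,0,0],[0,0,0],[0,0.3,0],[0,0.3,0],[0,0.3,0]], linear=[[0.2,-0.1,-0.4],[0.3,-0.1,-0.7],[0.33,-0.1,-0.75],[0.33,-0.1,-0.75],[0.33,-0.1,-0.75],[0.33,-0.1,-0.75],[0.3,-0.1,-0.7],[0.28,-0.1,-0.6],[0.2,0,-0.3],[0.1,0,-0.15]], claw=[8,8,8,8,8,8,8,8,8,8])

```text
clock: 9.35
eef_pos: [615.5, -276.3, 221.2]
ee_rot: [-1.574, 0.01, -0.249]
force: [-0.1, 0.7, -1.9]
opening: 13.7
```

```bash
python3 - <<'E'
from h import *
import cv2,pickle
x,M,s=pose(); c=camera("wrist"); cv2.imwrite("pics/w2.png",c["image"]); pickle.dump((x,M,c),open("w2.pkl","wb"))
to([587,-278,180],-14.5)
for t in("key_mid","lock_mouth"):
  print(t,[(round(d["p"],2),np.round(d["centre"],1)) for d in spot_point(t,"wrist")])
E
```

```text
t 9.4 pos [ 615.4 -277.3  221.1] rpy [-90.23   0.58 -14.4 ] F [-0.9  0.3 -2.4] open 14.0
lin [-0.45  0.69 -0.13]
ang [ 0.05  0.02 -0.12]
key_mid [(0.57, array([ 614.1, -277.1,  239.8]))]
lock_mouth [(0.58, array([ 583.9, -276. ,   46.8]))]
```

View pics/w2.png

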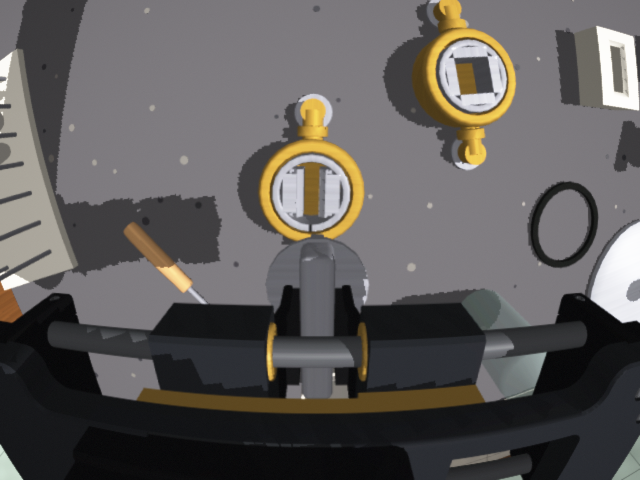

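The slotted cock is at wrist pixel (312,190), with its slot nearly vertical in the picture. The key is held square at (317,270). I'll crop in for the slot.

```bash
python3 - <<'E'
import cv2
i=cv2.imread("pics/w2.png")[88:248,250:375]; cv2.imwrite("pics/w2c.png",cv2.resize(i,None,fx=3.75,fy=3.75,interpolation=cv2.INTER_CUBIC))
E
```

```text
(no output)
```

View pics/w2c.png

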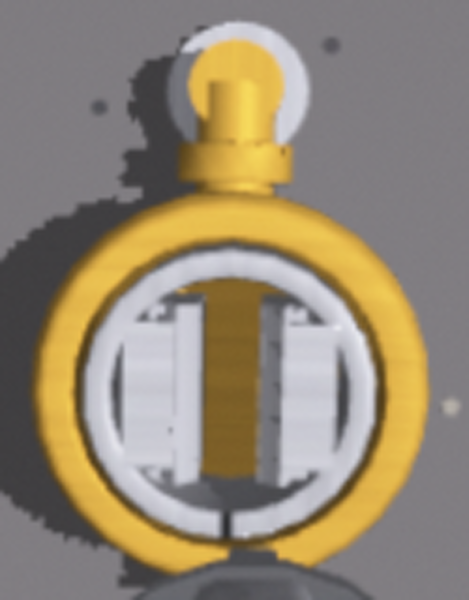

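```bash
python3 - <<'E'
from h import *
import pickle
x,M,c=pickle.load(open("w2.pkl","rb"))
f=lambda p:np.array(p)/3.75+[249.6,87.6]
W=lambda p,z:corners_world(c,f(p),z,(x,M))
r=W([(79,393),(378,393),(228.5,246),(228.5,540)],50)
print(r.round(1),r[:2].mean(0).round(1),r[2:].mean(0).round(1),np.linalg.norm(r[1]-r[0]),np.linalg.norm(r[3]-r[2]))
b=W([(33,393),(430,393)],45);print(b.mean(0).round(1),np.linalg.norm(b[1]-b[0]))
g=lambda a,b,z:(lambda w:np.degrees(np.arctan2(*(w[1]-w[0])[[1,0]])).round(2))(W([a,b],z))
print(g((202,305),(200,470),40),g((261,305),(257,470),40),g((176,310),(176,485),50),g((284,310),(284,480),50),g((228.5,393),(227,523),50),g((238,60),(230,393),35))
E
```

```text
[[ 576.9 -310.7   50. ]
 [ 595.  -240.6   50. ]
 [ 551.7 -266.7   50. ]
 [ 621.7 -284.9   50. ]] [ 586.  -275.7   50. ] [ 586.7 -275.8   50. ] 72.44311611626725 72.29111158023514
[ 586.7 -275.2   45. ] 97.90068555441796
-15.43 -15.66 -14.96 -14.08 -15.22 -15.79
```

```bash
python3 -c "
from h import *
to([586.4,-275.7,150],-15)"
```

```text
t 9.5 pos [ 615.5 -274.9  221.6] rpy [-90.15   0.56 -14.16] F [-0.9  0.2 -2.2] open 14.0
lin [-0.46  1.2  -0.13]
ang [ 0.03  0.17 -0.11]
```

>>> arm_command(angular=[[0.03,0.17,-0.11],[0,0,0],[0,0,0],[0,0,0],[0,0,0],[0,0,0],[0,0,0],[0,0,0],[0,0,0],[0,0,0]], linear=[[-0.1,0.15,-0.03],[-0.1,0.2,-0.03],[-0.1,0.2,-0.03],[-0.1,0.2,-0.02],[-0.06,0.2,-0.02],[0,0.15,0],[0,0.1,0],[0,0,0],[0,0,0],[0,0,0]], claw=[8,8,8,8,8,8,8,8,8,8])

```text
clock: 10.75
eef_pos: [586.5, -270.3, 145.5]
ee_rot: [-1.568, 0.0, -0.254]
force: [0.4, 1.0, -2.3]
opening: 13.7
```

```bash
python3 -c "
from h import *
to([586.4,-275.7,120],-15)"
```

```text
t 10.75 pos [ 586.5 -270.3  145.5] rpy [-8.986e+01  1.000e-02 -1.458e+01] F [ 0.4  1.  -2.3] open 13.7
lin [ 0.02  0.42 -0.09]
ang [-0.03  0.08 -0.  ]
```

>>> arm_command(angular=[[-0.03,0.08,0],[0,0,0],[0,0,0],[0,0,0],[0,0,0],[0,0,0],[0,0,0],[0,0,0],[0,0,0],[0,0,0]], linear=[[0.01,0,-0.05],[0.01,0.05,-0.04],[0,0.1,0],[0,0.1,0],[0,0.1,0],[0,0.1,0],[0,0.05,0],[0,0,0],[0,0,0],[0,0,0]], claw=[8,8,8,8,8,8,8,8,8,8])

```text
clock: 12.0
eef_pos: [586.5, -276.2, 113.5]
ee_rot: [-1.571, -0.0, -0.262]
force: [-0.3, -0.6, -2.3]
opening: 13.8
```

```bash
python3 -c "
from h import *
to([586.4,-275.7,75.5],-15)"
```

```text
t 12.0 pos [ 586.5 -276.2  113.5] rpy [-9.002e+01 -1.000e-02 -1.500e+01] F [-0.3 -0.6 -2.3] open 13.8
lin [-0.    0.63  0.01]
ang [0. 0. 0.]
```

Everything is aligned, so I'm inserting slowly.

>>> arm_command(angular=[[0,0,0],[0,0,0],[0,0,0],[0,0,0],[0,0,0],[0,0,0],[0,0,0],[0,0,0],[0,0,0],[0,0,0]], linear=[[0,0.07,0.01],[0,0.09,0],[0,0.09,0],[0,0.09,0],[0,0.09,0],[0,0.08,0],[0,0.06,0],[0,0.03,0],[0,0,0],[0,0,0]], claw=[8,8,8,8,8,8,8,8,8,8])

```text
clock: 13.25
eef_pos: [586.9, -275.8, 75.7]
ee_rot: [-1.571, -0.001, -0.262]
force: [0.3, 0.6, -2.1]
opening: 13.8
```

```bash
python3 -c "
from h import *
to([586.4,-275.7,75.5],-15);print(state()['ft_torque'],state()['joints'].round(2))"
```

```text
t 13.25 pos [ 586.9 -275.8   75.7] rpy [-9.001e+01 -5.000e-02 -1.500e+01] F [ 0.3  0.6 -2.1] open 13.8
lin [-0.01  0.   -0.  ]
ang [ 0.   -0.    0.01]
[-0.04143673 -0.02368197 -0.04789152] [-0.17  0.53  0.72  1.66 -0.38  1.1   1.97]
```

>>> arm_command(angular=[[0,0,0],[0,0,0],[0,0,0],[0,0,0],[0,0,0],[0,0,0],[0,0.5,0],[0,0.8,0],[0,0.8,0],[0,0.8,0]], linear=[[0,0.02,0],[0,0.02,0],[0,0.01,0],[0,0,0],[0,0,0],[0,0,0],[0,0,0],[0,0,0],[0,0,0],[0,0,0]], claw=[8,8,8,8,8,8,8,8,8,8])

```text
clock: 14.5
eef_pos: [588.2, -276.1, 75.6]
ee_rot: [-1.569, -0.003, -0.522]
force: [-1.4, 0.0, 0.2]
opening: 13.7
```

```bash
python3 -c "
from h import *
to([586.4,-275.7,75],-15);print(state()['ft_torque'],state()['joints'].round(2))"
```

```text
t 14.5 pos [ 588.2 -276.1   75.6] rpy [-89.89  -0.19 -29.89] F [-1.4  0.   0.2] open 13.7
lin [-0.03  0.01 -0.01]
ang [-0.02 -2.98  0.04]
[0.07343955 0.44457686 0.15728556] [-0.2   0.55  0.78  1.66 -0.42  1.11  1.74]
```

>>> arm_command(angular=[[0,0.9,0],[0,0.9,0],[0,0.9,0],[0,0.9,0],[0,0.9,0],[0,0.9,0],[0,0.9,0],[0,0.9,0],[0,0.7,0],[0,0,0]], linear=[[-0.02,0,-0.01],[0,0,0],[0,0,0],[0,0,0],[0,0,0],[0,0,0],[0,0,0],[0,0,0],[0,0,0],[0,0,0]], claw=[8,8,8,8,8,8,8,8,8,8])

```text
clock: 15.75
eef_pos: [587.4, -276.8, 75.6]
ee_rot: [-1.568, -0.004, -1.231]
force: [-1.3, 0.5, 0.9]
opening: 13.8
```

```bash
python3 -c "
from h import *
to([586.4,-275.7,75],-86);print(state()['ft_torque'],state()['joints'].round(2))"
```

```text
t 15.75 pos [ 587.4 -276.8   75.6] rpy [-89.86  -0.23 -70.55] F [-1.3  0.5  0.9] open 13.8
lin [-0.02  0.01 -0.01]
ang [-0.03  3.09  0.04]
[0.04042976 0.41605083 0.04700259] [-0.3   0.61  0.94  1.67 -0.53  1.14  1.12]
```

>>> arm_command(angular=[[-0.03,0.6,0.04],[0,0.6,0],[0,0.5,0],[0,0.5,0],[0,0.4,0],[0,0.4,0],[0,0.3,0],[0,0,0],[0,0,0],[0,0,0]], linear=[[-0.02,0,-0.01],[0,0,0],[0,0,0],[0,0,0],[0,0,0],[0,0,0],[0,0,0],[0,0,0],[0,0,0],[0,0,0]], claw=[8,8,8,8,8,8,8,8,8,8])

```text
clock: 17.0
eef_pos: [587.1, -276.9, 75.6]
ee_rot: [-1.57, -0.003, -1.52]
force: [-1.1, 1.3, 1.7]
opening: 13.6
```

```bash
python3 -c "
from h import *
to([586.4,-275.7,75],-90);print(state()['ft_torque'],state()['joints'].round(2))"
```

```text
t 17.0 pos [ 587.1 -276.9   75.6] rpy [-89.93  -0.15 -87.07] F [-1.1  1.3  1.7] open 13.6
lin [-0.02  0.01 -0.01]
ang [-0.01  0.59  0.03]
[0.04905707 0.52556807 0.02534879] [-0.34  0.64  1.    1.67 -0.58  1.16  0.86]
```

>>> arm_command(angular=[[0,0.3,0],[0,0.3,0],[0,0.3,0],[0,0.2,0],[0,0,0],[0,0,0],[0,0,0],[0,0,0],[0,0,0],[0,0,0]], linear=[[0,0,0],[0,0,0],[0,0,0],[0,0,0],[0,0,0],[0,0,0],[0,0,0],[0,0,0],[0,0,0],[0,0,0]], claw=[8,8,8,8,8,8,8,8,8,8])

```text
clock: 18.25
eef_pos: [587.2, -277.0, 75.7]
ee_rot: [-1.57, -0.003, -1.62]
force: [-2.4, -0.7, 1.6]
opening: 14.2
```

```bash
python3 - <<'E'
from h import *
import cv2
to([586.4,-275.7,75],-90);print(state()['ft_torque'],state()['joints'].round(2))
c=camera("scene");cv2.imwrite("pics/s2.png",cv2.resize(c["image"][330:470,200:360],None,fx=4,fy=4,interpolation=cv2.INTER_CUBIC))
E
```

```text
t 18.25 pos [ 587.2 -277.    75.7] rpy [-89.93  -0.2  -92.81] F [-2.4 -0.7  1.6] open 14.2
lin [-0.02  0.01 -0.01]
ang [-0.01 -0.56  0.04]
[-0.08128219  0.54550096  0.77745831] [-0.35  0.66  1.02  1.67 -0.6   1.16  0.78]
```

View pics/s2.png

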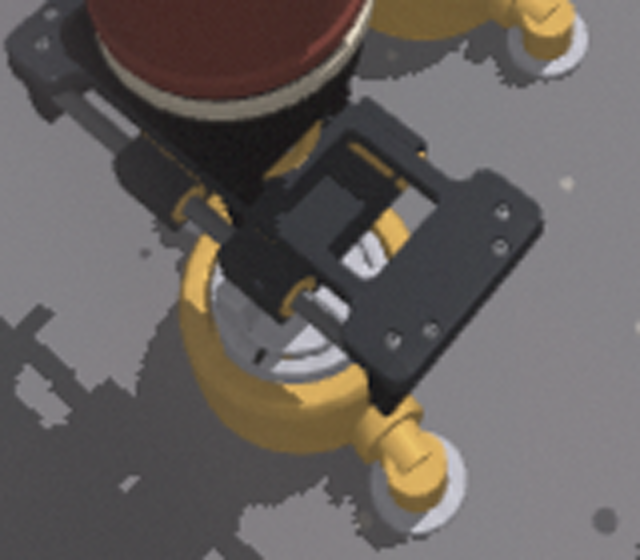

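The torque about z rose to 0.78 N m against about 0.1 for friction, and the mark on the plug has turned: it's at the stop. Turning back now.

>>> arm_command(angular=[[0,-0.5,0],[0,-0.9,0],[0,-0.9,0],[0,-0.9,0],[0,-0.9,0],[0,-0.9,0],[0,-0.9,0],[0,-0.9,0],[0,-0.9,0],[0,-0.9,0]], linear=[[0,0,0],[-0.02,0,-0.01],[0,0,0],[0,0,0],[0,0,0],[0,0,0],[0,0,0],[0,0,0],[0,0,0],[0,0,0]], claw=[8,8,8,8,8,8,8,8,8,8])

```text
clock: 19.55
eef_pos: [587.4, -276.2, 75.6]
ee_rot: [-1.568, -0.005, -0.858]
force: [-0.9, 0.1, 0.8]
opening: 13.9
```

```bash
python3 -c "
from h import *
to([586.4,-275.7,75.2],-6);print(state()['ft_torque'],state()['joints'].round(2))"
```

```text
t 19.55 pos [ 587.4 -276.2   75.6] rpy [-89.83  -0.28 -49.18] F [-0.9  0.1  0.8] open 13.9
lin [-0.02  0.01 -0.01]
ang [-0.01 -8.64  0.07]
[ 0.07810705  0.3119659  -0.1500671 ] [-0.25  0.57  0.85  1.67 -0.47  1.11  1.44]
```

>>> arm_command(angular=[[0,-0.9,0],[0,-0.9,0],[0,-0.9,0],[0,-0.9,0],[0,-0.9,0],[0,-0.9,0],[0,-0.9,0],[0,-0.9,0],[0,-0.7,0],[0,-0.5,0]], linear=[[-0.02,0,-0.01],[0,0,0],[0,0,0],[0,0,0],[0,0,0],[0,0,0],[0,0,0],[0,0,0],[0,0,0],[0,0,0]], claw=[8,8,8,8,8,8,8,8,8,8])

```text
clock: 20.8
eef_pos: [587.5, -275.6, 75.7]
ee_rot: [-1.568, -0.011, -0.116]
force: [-1.5, 0.5, 1.0]
opening: 13.9
```

```bash
python3 -c "
from h import *
to([586.4,-275.7,75.2],-6);print(state()['ft_torque'],state()['joints'].round(2))"
```

```text
t 20.8 pos [ 587.5 -275.6   75.7] rpy [-89.82  -0.63  -6.62] F [-1.5  0.5  1. ] open 13.9
lin [-0.02  0.01 -0.  ]
ang [-0.04 -0.12  0.13]
[ 0.12356954  0.32885044 -0.10320894] [-0.14  0.51  0.68  1.67 -0.37  1.08  2.11]
```

Not at the home stop yet; continuing in small steps.

>>> arm_command(angular=[[-0.04,-0.3,0.12],[0,-0.3,0],[0,-0.3,0],[0,-0.2,0],[0,0,0],[0,0,0],[0,0,0],[0,0,0],[0,0,0],[0,0,0]], linear=[[-0.01,0,0],[0,0,0],[0,0,0],[0,0,0],[0,0,0],[0,0,0],[0,0,0],[0,0,0],[0,0,0],[0,0,0]], claw=[8,8,8,8,8,8,8,8,8,8])

```text
clock: 22.05
eef_pos: [587.7, -275.7, 75.7]
ee_rot: [-1.571, -0.002, -0.02]
force: [-0.3, 0.7, 0.1]
opening: 14.1
```

```bash
python3 -c "
from h import *
to([586.4,-275.7,75.2],-15);print(state()['ft_torque'],state()['joints'].round(2))"
```

```text
t 22.05 pos [ 587.7 -275.7   75.7] rpy [-89.99  -0.13  -1.15] F [-0.3  0.7  0.1] open 14.1
lin [-0.02  0.01 -0.  ]
ang [-0.01  2.77  0.03]
[ 0.0855534  -0.19824114 -0.80829106] [-0.13  0.51  0.67  1.66 -0.35  1.09  2.19]
```

Home stop reached: torque is −0.81 N m, and the two stops are symmetric about the expected centre, so there was no slip. I'll ease back to mid-play and draw the key out.

>>> arm_command(angular=[[0,0.7,0],[0,0.7,0],[0,0.7,0],[0,0.6,0],[0,0,0],[0,0,0],[0,0,0],[0,0,0],[0,0,0],[0,0,0]], linear=[[-0.01,0,0],[-0.01,0,0],[0,0,0],[0,0,0],[0,0,0],[0,-0.05,0],[0,-0.1,0],[0,-0.1,0],[0,-0.1,0],[0,-0.1,0]], claw=[8,8,8,8,8,8,8,8,8,8])

```text
clock: 23.3
eef_pos: [585.9, -274.9, 103.6]
ee_rot: [-1.572, 0.0, -0.253]
force: [0.1, 1.1, -2.0]
opening: 13.8
```

```bash
python3 -c "
from h import *
to([586.4,-275.7,190],-15);print(state()['ft_torque'],state()['joints'].round(2))"
```

```text
t 23.3 pos [ 585.9 -274.9  103.6] rpy [-9.004e+01  1.000e-02 -1.448e+01] F [ 0.1  1.1 -2. ] open 13.8
lin [ 0.01 -1.44 -0.01]
ang [ 0.01  0.1  -0.  ]
[ 0.01587258 -0.06793096 -0.01415628] [-0.18  0.5   0.73  1.64 -0.36  1.15  1.96]
```

>>> arm_command(angular=[[0,0,0],[0,0,0],[0,0,0],[0,0,0],[0,0,0],[0,0,0],[0,0,0],[0,0,0],[0,0,0],[0,0,0]], linear=[[0,-0.1,0],[0,-0.2,0],[0,-0.3,0],[0,-0.3,0],[0.1,-0.3,0],[0.2,-0.3,0],[0.2,-0.2,0.0],[0.1,-0.1,0],[0,0,0],[0,0,0]], claw=[8,8,8,8,8,8,8,8,8,8])

```text
clock: 24.55
eef_pos: [621.7, -284.8, 223.4]
ee_rot: [-1.572, -0.004, -0.253]
force: [0.1, 0.1, -1.6]
opening: 13.7
```

```bash
python3 - <<'E'
from h import *
import cv2
to([517.5,106.7,190],-10)
c=camera("wrist");i=c["image"][60:320,230:400];cv2.imwrite("pics/w3.png",cv2.resize(i,None,fx=2.3,fy=2.3,interpolation=cv2.INTER_CUBIC))
E
```

```text
t 24.55 pos [ 621.7 -284.8  223.4] rpy [-90.06  -0.24 -14.51] F [ 0.1  0.1 -1.6] open 13.7
lin [-3.32  0.54  5.88]
ang [ 0.01 -0.9   0.05]
```

View pics/w3.png

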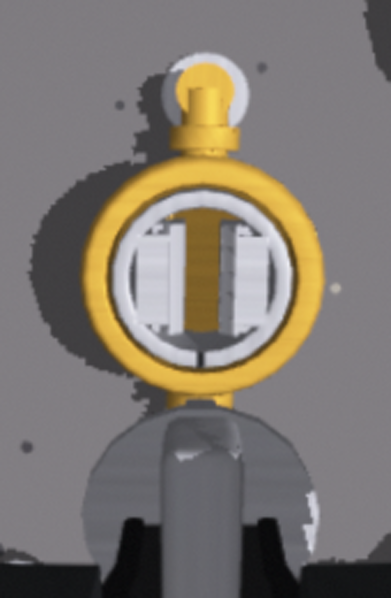

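The plug is home: its slot lines up with the pipe stubs and the index mark is at the bottom, as before. Returning to the holder.

>>> arm_command(angular=[[0,0,0],[0,0,0],[0,0,0],[0,0,0],[0,0,0],[0,0,0],[0,0,0],[0,0,0],[0,-0.5,0],[0,-0.4,0]], linear=[[-0.2,0,0.4],[-0.4,0,0.7],[-0.42,0,0.75],[-0.42,0,0.75],[-0.42,0.1,0.75],[-0.42,0.1,0.75],[-0.4,0.1,0.7],[-0.34,0.1,0.6],[-0.2,0.1,0.3],[-0.08,0.1,0.15]], claw=[8,8,8,8,8,8,8,8,8,8])

```text
clock: 25.85
eef_pos: [509.5, 113.8, 181.2]
ee_rot: [-1.573, 0.001, -0.173]
force: [0.1, -1.0, -1.8]
opening: 14.1
```

```bash
python3 -c "
from h import *
to([517.5,106.7,140],-10)"
```

```text
t 25.85 pos [509.5 113.8 181.2] rpy [-9.012e+01  6.000e-02 -9.920e+00] F [ 0.1 -1.  -1.8] open 14.1
lin [ 0.15  0.69 -0.09]
ang [ 0.02  0.02 -0.01]
```

>>> arm_command(angular=[[0.02,0.02,0],[0,0,0],[0,0,0],[0,0,0],[0,0,0],[0,0,0],[0,0,0],[0,0,0],[0,0,0],[0,0,0]], linear=[[0.05,0.1,-0.03],[0.05,0.2,-0.04],[0.05,0.2,-0.03],[0,0.2,0],[0,0.2,0],[0,0.1,0],[0,0.05,0],[0,0,0],[0,0,0],[0,0,0]], claw=[8,8,8,8,8,8,8,8,8,8])

```text
clock: 27.1
eef_pos: [519.1, 100.7, 113.4]
ee_rot: [-1.573, 0.0, -0.181]
force: [-0.3, 0.2, -1.3]
opening: 14.0
```

```bash
python3 -c "
from h import *
to([517.5,106.7,70.5],-10)"
```

```text
t 27.1 pos [519.1 100.7 113.4] rpy [-9.014e+01  3.000e-02 -1.036e+01] F [-0.3  0.2 -1.3] open 14.0
lin [-0.04  0.72  0.09]
ang [ 0.03 -0.07 -0.01]
```

>>> arm_command(angular=[[0.03,-0.07,0],[0,0,0],[0,0,0],[0,0,0],[0,0,0],[0,0,0],[0,0,0],[0,0,0],[0,0,0],[0,0,0]], linear=[[-0.02,0,0.04],[-0.02,0,0.05],[0,0,0],[0,0,0],[0,0.05,0],[0,0.05,0],[0,0,0],[0,0,0],[0,0,0],[0,0,0]], claw=[8,8,8,8,8,8,8,8,8,8])

```text
clock: 28.35
eef_pos: [517.7, 107.0, 107.3]
ee_rot: [-1.57, 0.0, -0.174]
force: [-0.1, 0.5, -2.2]
opening: 13.8
```

```bash
python3 -c "
from h import *
to([517.5,106.7,70.5],-10)"
```

```text
t 28.35 pos [517.7 107.  107.3] rpy [-8.995e+01  1.000e-02 -9.980e+00] F [-0.1  0.5 -2.2] open 13.8
lin [-0.    0.61 -0.01]
ang [-0.01  0.   -0.  ]
```

>>> arm_command(angular=[[0,0,0],[0,0,0],[0,0,0],[0,0,0],[0,0,0],[0,0,0],[0,0,0],[0,0,0],[0,0,0],[0,0,0]], linear=[[0,0.07,0],[0,0.09,0],[0,0.09,0],[0,0.09,0],[0,0.09,0],[0,0.08,0],[0,0.06,0],[0,0.03,0],[0,0.02,0],[0,0,0]], claw=[8,8,8,8,8,8,8,8,8,8])

```text
clock: 29.6
eef_pos: [517.9, 107.0, 70.8]
ee_rot: [-1.568, 0.002, -0.175]
force: [0.8, -0.0, -2.4]
opening: 13.8
```

```bash
python3 -c "
from h import *
to([517.5,106.7,70.5],-10)"
```

```text
t 29.6 pos [517.9 107.   70.8] rpy [-89.84   0.09 -10.02] F [ 0.8 -0.  -2.4] open 13.8
lin [-0.01  0.   -0.01]
ang [-0.03 -0.   -0.02]
```

>>> arm_command(angular=[[0,0,0],[0,0,0],[0,0,0],[0,0,0],[0,0,0],[0,0,0],[0,0,0],[0,0,0],[0,0,0],[0,0,0]], linear=[[0,0.02,0],[0,0.02,0],[0,0,0],[0,0,0],[0,0,0],[0,0,0],[0,0,0],[0,0,0],[0,0,0],[0,0,0]], claw=[8,8,8,8,20,40,70,87,87,87])

```text
clock: 30.85
eef_pos: [518.7, 107.4, 70.2]
ee_rot: [-1.567, 0.001, -0.175]
force: [0.2, 0.4, 0.3]
opening: 61.7
```

```bash
python3 -c "
from h import *
to([517.5,106.7,200],-10)"
```

```text
t 30.85 pos [518.7 107.4  70.2] rpy [-8.975e+01  6.000e-02 -1.001e+01] F [0.2 0.4 0.3] open 61.7
lin [-0.02 -2.16 -0.  ]
ang [-0.05 -0.   -0.01]
```

>>> arm_command(angular=[[0,0,0],[0,0,0],[0,0,0],[0,0,0],[0,0,0],[0,0,0],[0,0,0],[0,0,0],[0,0,0],[0,0,0]], linear=[[0,0,0],[0,0,0],[0,-0.2,0],[0,-0.4,0],[0,-0.5,0],[0,-0.5,0],[0,-0.5,0],[0,-0.4,0],[0,-0.3,0],[0,-0.1,0]], claw=[87,87,87,87,87,87,87,87,87,87])

```text
clock: 32.1
eef_pos: [518.9, 105.3, 255.5]
ee_rot: [-1.565, -0.002, -0.177]
force: [-0.1, -0.8, -1.0]
opening: 87.4
```

```bash
python3 - <<'E'
from h import *
import cv2
to([517.5,106.7,250],-10)
c=camera("wrist")
for t in("key_mid",):
  print(t,[(round(d["p"],2),np.round(d["centre"],1)) for d in spot_point(t,"wrist")])
s=camera("scene")["image"]
a=cv2.resize(c["image"][145:275,250:390],None,fx=2.8,fy=2.8)
b=cv2.resize(s[180:284,320:432],None,fx=3.5,fy=3.5)
cv2.imwrite("pics/end.png",np.hstack([a[:364,:392],b[:364,:392]]))
E
```

```text
t 32.1 pos [518.9 105.3 255.5] rpy [-89.65  -0.1  -10.15] F [-0.1 -0.8 -1. ] open 87.4
lin [-0.03  0.09  0.02]
ang [-0.07 -0.03  0.02]
key_mid [(0.86, array([516.2, 109.6,  89.5])), (0.83, array([625.4, 196.6,  75.9])), (0.79, array([439.5, 367.4,  74.9])), (0.65, array([327.9, 200.1,  77.4]))]
```

View pics/end.png

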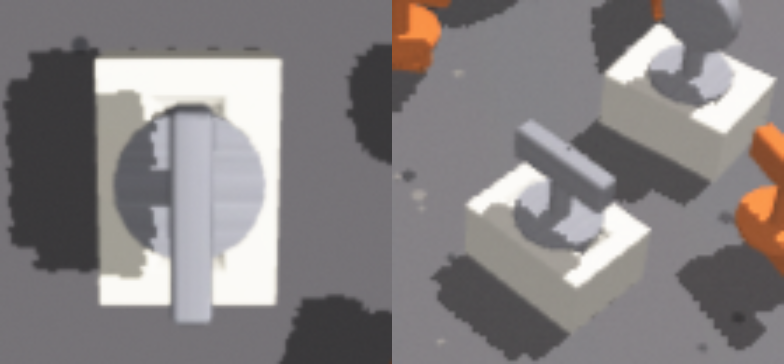

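The key stands fully down in its own holder, collar flat on the block and bar upright and in line. The robot is clear, so I'm handing in.

```bash
python3 -c "
from bench import *
print(sign_off())"
```

```text
the job is handed in; nothing more can be done
None
```

The weekly check is done and handed in at about 32 s of the 64 s allowed. I took the steel T-bar key out of its holder and pushed it into the slotted cock until the collar met the top. I turned it clockwise to the stop, turned it back home, drew it out and stood it back in the same holder.

- **Stops:** torque about the vertical rose to +0.78 N m at the clockwise stop and −0.81 N m at home, against about 0.1 N m while turning. The two end angles sit evenly about the expected middle, so the key did not slip in the grip.
- **Plug home:** a picture after drawing the key out shows the slot back in line with the pipe stubs.
- **Key in holder:** the last pictures show the collar flat on the block and the bar upright. The network puts the handle centre at 89.5 mm height, where 89 mm is fully seated.
- **Forces:** the wrist force stayed under about 3 N at every reading I took.

No check failed. Some moves overshot by up to about 15 mm in open air and were corrected before each grasp or fit. The handle position from the last network reading differs from my first measurement by about 3 mm, which is within its stated accuracy.

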